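Hang the treat pail on the leash stand

ROBOT

A 6-joint arm with a two-finger parallel gripper is mounted at the origin on the work surface. World frame = base frame: x ahead of the robot, y to its left, z up, the work surface at z = 0. Lengths are in mm, angles in rad, forces in N, time in s.
With the tool pointing down it reaches from about 350 to 975 mm from the base axis. Payload 7.1 kg.
Tool frame: the origin (TCP) lies at the very end of the fingers, on their centre line; the grasp point (between the pads) lies 19 mm behind it (ctrl.pinch_z is the z of the grasp point in the tool frame, in mm); z points along the fingers, y is the direction in which the jaws open and shut (so a half turn about z gives the same grasp; the last joint's range is limited). The gripper opens to 88 mm and grips with 3 to 60 N. Pads are 20 mm wide; open, the fingers measure 115 mm over their backs; the gripper's body (75 mm by 178 mm) begins 61 mm behind the grasp point.
Start: joints at [-1.305, 0.423, 1.63, -0, 1.089, -0.019], TCP at [175.622, -599.801, 222.675] pointing down, gripper open.
Joint ranges: [-3, 3], [-0.9, 2.11], [0.09, 2.58], [-1.31, 4.45], [0.11, 2.69], [-2.54, 2.54]. Speed limits (rad/s): [2.39, 2.39, 3.01, 3.14, 3.14, 3.14].

INTERFACE

Orientations are given as a rotation vector (axis times angle).
In Python, from workcell import get_obs, optics, ctrl gives the robot as it stands.
- The arm moves only by the shell command python3 -m jog 'ROWS'. ROWS is a JSON object of lists of equal length, an entry for each row: "delta_rot": the turn, a rotation vector about the tool's x, y, z in rad, a list of three; "translation": the shift along the tool's x, y, z in mm, a list of three; "hand": the opening, from -1 (shut) to 1 (fully open). In form: {"delta_rot": [[rx, ry, rz], ...], "translation": [[x, y, z], ...], "hand": [hand, ...]}. A call has 1 to 5 rows; each row is the pose to reach, as a shift and turn from the pose commanded when the call began, along the tool's axes at that moment; what a row does not reach only later rows make up. A row lasts 1/10 s, in which the tool goes at most 50 mm and 8.59 degrees, less where a joint would pass 70% of its speed; a pose out of reach is approached as far as the arm can. A call with a gripper value outside its range is refused whole. The fingers move at their own pace and stop on an object; the grip force is fixed at half the most. Time passes only in rows, so rows that repeat a pose let the fingers close. It gives the time, the measured TCP pose, the force and the opening at its end, in the units of the state.
- get_obs(): the state, without advancing time (a new reading comes with each control period).
- optics.get_image(name): name is "scene" or "top"; returns the picture (480x640x3 uint8, red, green, blue); there is no depth.
- optics.calibration(name): a dict with "intrinsics" (3x3 intrinsics, pixels), "cam_to_world" (4x4, takes a point from camera to world coordinates). Camera axes: x right, y up, looking along -z (the intrinsics and any distortion apply to the point x, -y, -z); pixel columns grow to the right and rows downward; lengths in mm; the calibration is good to about 2 mm. A picture is of the moment at which its call begins. calibration takes no time and is no camera call.
- ctrl.close_job(): hands the job in, once; it reports no verdict.
The state is a dict: "t": time; "qpos": joint angles; "qvel": joint speeds; "joint_torque": joint torques, N m; "ee_pos": TCP position; "orientation": TCP orientation; "ft_force": force on the tool from outside, world axes, zero at the start; "moment": the same for the moment, N m; "width": finger opening in mm.
Only numpy, scipy, OpenCV 4.12 (cv2) and the standard library are available. Lean on these libraries where they do the work, as an engineer would, in place of code of your own. Each camera call takes 0.05 s, during which the arm holds its last target. There are 200 camera calls.

TASK

The small steel treat pail on the hall console has its swing bail folded down and the dog's rubber ball inside. With the pail left standing, swing the bail up until it stands upright, then lift the pail by the grip on its bail, carry it to the leash stand and lower the middle of the grip gently into the hook, letting go only once the hook carries the weight. Leave the pail hanging still and free with the ball in it, do not tip it on the way, and leave the other things where they are.

Things in the scene. Friction and masses are not known exactly. Their poses are not given: they have to be found in the camera images.
- pail: Round open steel pail, loose, 95 mm tall, outside diameter 88 mm at the base, 115 mm at the rim (120 over the bead), 0.15 to 0.31 kg plus the ball. Origin at the centre of its underside, z up. The bail's hinge line runs along the pail's y axis, 86 mm above the underside, through ears at y = +-60 mm; the folded bail lies on the pail's -x side.
- bail (a joint): Angle of the swing bail, rad: 0 lies level towards the pail's -x side, 1.57 stands upright above the pail; range -0.6 to 3.74, at the start folded at -0.35 to 0.2. The hinge is tight enough (0.02 N m, under 0.5 N at the grip) that the bail stays where it is left; the hanging pail swings on it.
- bail_grip: Straight soft rubber sleeve across the top of the wire bail, 9 mm thick, 80 mm long, 70 mm from the hinge line; upright, 56 mm clear above the rim. Origin at its centre; y along the sleeve (= the pail's y), -x away from the hinge (up when upright). Folded, it lies 6 to 10 mm outside the pail: no room for a finger between, but a fingertip tilted 45 degrees can go under it from outside, up to 10 mm past it.
- ball_center (a point): Centre of the rubber ball, 62 mm in diameter, 60 g, lying loose on the floor of the pail.
- hook_stand: Heavy steel leash stand, fixed: foot 190 x 110 x 10 mm, 12 mm post 100 mm behind the hook (towards the stand's +x), and a hook of 8 mm rod that comes forward from the post top and ends in an open-topped crook. Origin on the console straight below the crook, z up. The rod is in the way at y = 0, so hold the sleeve about 24 mm to one side of its middle.
- hook_seat (a point): Lowest point inside the crook, on top of the rod, 225 mm above the console; a hung sleeve's centre lies 4.5 mm higher. Axes of the stand: hook in the x-z plane, sleeve to lie along y. Crook 18 mm wide inside, 23 mm at the mouth; its tip (10 mm ball, x = -17 mm) tops out 23 mm above the seat, the neck 27 mm above, from x = +15 mm back to the post at +100 mm.
- bowl: Small speckled grey ceramic bowl, 92 mm across and 42 mm tall, bystander; origin under its centre.
- brush: Red plastic grooming brush, 157 mm long and 27 mm tall, bristles down on the console, bystander; origin under its middle, handle towards its -x.
- tag_ring: Steel split ring of 36 mm with two flat tags, lying flat, 60 mm long in all, 4 mm thick, bystander; origin at the ring's centre, tags towards its -x.
- canister: Black waste-bag canister, upright cylinder 49 mm across and 80 mm tall, bystander; origin under its centre.
- glasses_case: Black hinged glasses case, 65 x 160 x 38 mm, bystander; origin under its centre, long in its y.
- lint_roller: Lint roller lying on its side, 215 mm long and 42 mm across, bystander; origin below the inner end of the roll, long in its y.
Things that resemble listed ones, but are neither listed nor needed, are in the scene too. Of the things that look like the hook_stand, the larger one is meant.

How it is judged (in metres and radians):
On the way, in this order (a step that is already met when the one before it is completed fails the run):
1. the bail stands upright while the pail stands on the console (value of joint bail between 1.2 and 1.94 rad and height (world z) of pail below 0.006 m and angle between pail's own z axis and vertical below 0.08 rad), for 0.2 s.
2. the pail is lifted clear of the console, held by the grip on its bail (height (world z) of pail above 0.04 m and contact force between the fingers and bail_grip above 1 N), for 0.2 s.
3. the grip lies in the hook's crook and the hook bears load while the fingers still hold the grip (x of bail_grip in the frame of hook_seat between -0.013 and 0.013 m and y of bail_grip in the frame of hook_seat between -0.024 and 0.024 m and z of bail_grip in the frame of hook_seat between -0.006 and 0.016 m and contact force between bail_grip and hook_stand above 0.8 N and contact force between the fingers and bail_grip above 1 N), for 0.15 s.
At the end, for the whole second after the job is handed in: The pail hangs by its bail, ball inside: sleeve in the crook (centre within 13 mm fore-aft, 24 mm sideways, -6 to 16 mm above the hook seat), hook bearing over 1 N, pail over 50 mm above the console, leaning under 0.3 rad, still (under 0.1 m/s, 1 rad/s) (x of bail_grip in the frame of hook_seat between -0.013 and 0.013 m and y of bail_grip in the frame of hook_seat between -0.024 and 0.024 m and z of bail_grip in the frame of hook_seat between -0.006 and 0.016 m and contact force between bail_grip and hook_stand above 1 N and height (world z) of pail above 0.05 m and angle between pail's own z axis and vertical below 0.3 rad and linear speed of pail below 0.1 m/s and angular speed of pail below 1 rad/s and distance between ball_center and pail below 0.06 m); the robot touches nothing.
It fails at once if the pail is tipped by more than 0.6 rad (angle between pail's own z axis and vertical above 0.6 rad).
It fails at once if the ball leaves the pail (not (distance between ball_center and pail below 0.06 m)).
It fails at once if the grip is pushed or dropped hard on the hook (over 30 N) (contact force between bail_grip and hook_stand above 30 N).
It fails at once if a bystander (bowl, brush, tag ring, canister, glasses case, lint roller) is shifted by more than 30 mm (distance of any of bowl, brush, tag_ring, canister, glasses_case, lint_roller from where it was at the start of the episode above 0.03 m).
It also fails if it takes over 69 s, if anything falls off the work surface, if the arm or the gripper's body presses on something with over 40 N, if the wrist force passes 120 N, or if a joint passes its speed limit or range.

## Working session

There is one attempt and no reset: what is moved stays moved. The work goes in short steps, Python scripts to look and compute and a shell command to move; the robot and the scene stay as the last step left them, time stands still between calls to the robot, and variables do not carry over. Pictures are saved under pics/ and viewed, about 8 in all and at most 12, crops included, and the job is handed in when it is done.

```bash
mkdir -p pics
python3 - <<'E'
from workcell import get_obs, optics, ctrl
import cv2,numpy as np
for n in("scene","top"):
    im=optics.get_image(n); cv2.imwrite(f"pics/{n}0.png",im[:,:,::-1])
    c=optics.calibration(n); print(n,{k:np.round(v,3).tolist() if not isinstance(v,str) else v for k,v in c.items()})
print(get_obs(),ctrl.pinch_z)
E
```

```text
scene {'intrinsics': [[476.915, 0.0, 320.967], [0.0, 476.915, 247.008], [0.0, 0.0, 1.0]], 'cam_to_world': [[0.232, -0.789, 0.569, 1140.381], [0.973, 0.197, -0.124, -176.129], [-0.015, 0.582, 0.813, 1023.116], [0.0, 0.0, 0.0, 1.0]]}
top {'intrinsics': [[511.676, 0.0, 319.246], [0.0, 511.676, 237.409], [0.0, 0.0, 1.0]], 'cam_to_world': [[-0.015, 0.988, -0.154, 374.197], [-1.0, -0.015, -0.004, -32.072], [-0.006, 0.154, 0.988, 1182.432], [0.0, 0.0, 0.0, 1.0]]}
{'t': 0.1, 'qpos': array([-1.30502855e+00,  4.23759705e-01,  1.63060560e+00, -2.74446517e-05,
        1.08859191e+00, -1.89978289e-02]), 'qvel': array([-0.00011869, -0.00320455, -0.00090976,  0.00126027,  0.0002609 ,
        0.00042854]), 'joint_torque': array([ 6.09368672e-04, -5.45613742e+01, -2.74325037e+01,  6.45380630e-02,
        1.87882315e-02, -4.12063412e-05]), 'ee_pos': array([ 175.47049831, -599.34268493,  221.98550499]), 'orientation': array([-3.10846150e+00, -4.45626994e-01,  3.01559981e-04]), 'ft_force': array([-0.79080126, -0.14109113, -0.23313708]), 'moment': array([-0.01413104, -0.02488481, -0.01477579]), 'width': 87.79764458792386} -18.700000000000003
```

View pics/scene0.png

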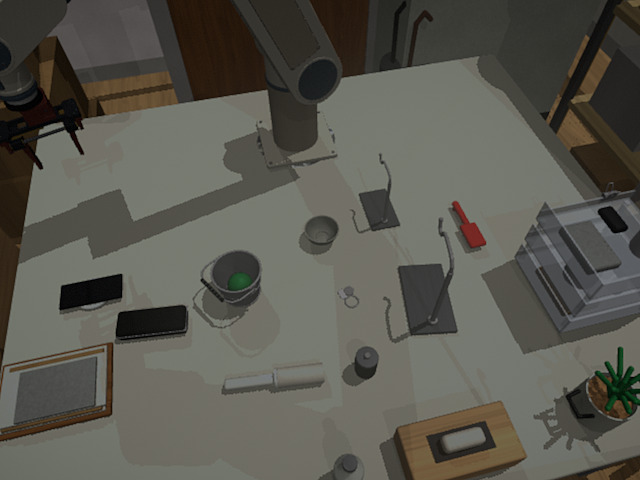

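View pics/top0.png

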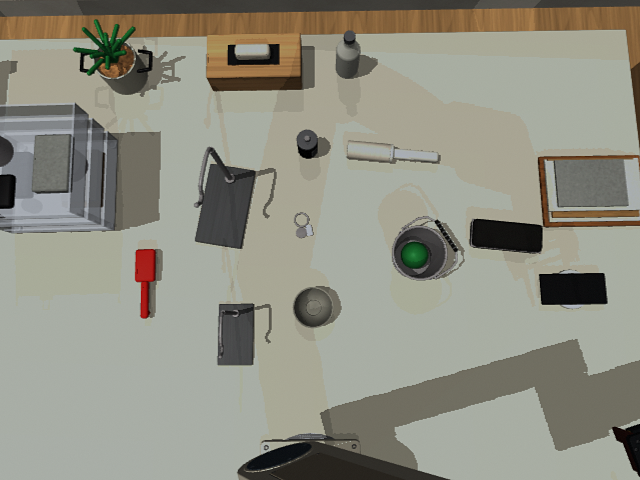

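Candidates: the pail is at scene (236,277) / top (420,252); the plant pot at scene (600,400) is not it. The larger stand is at scene (430,300) / top (225,205), and the smaller one at scene (380,210) is a decoy. The black case next to the bail is at top (505,236), with a phone-like black item at top (572,289). I'll check with one close crop.

```bash
cat > h.py <<'E'
import numpy as np,cv2
from workcell import get_obs,optics,ctrl
C={n:optics.calibration(n) for n in("scene","top")}
def ray(n,u,v):
    K=np.array(C[n]["intrinsics"]);T=np.array(C[n]["cam_to_world"])
    d=np.linalg.inv(K)@[u,v,1]; d=T[:3,:3]@[d[0],-d[1],-d[2]]
    return T[:3,3],d/np.linalg.norm(d)
def plane(n,u,v,z):
    o,d=ray(n,u,v); return o+d*(z-o[2])/d[2]
def tri(a,b): # scene px, top px
    o1,d1=ray("scene",*a);o2,d2=ray("top",*b)
    s=np.linalg.lstsq(np.c_[d1,-d2],o2-o1,rcond=None)[0]
    p,q=o1+d1*s[0],o2+d2*s[1]
    return np.round((p+q)/2,1),round(float(np.linalg.norm(p-q)),1)
def proj(n,P):
    K=np.array(C[n]["intrinsics"]);T=np.array(C[n]["cam_to_world"])
    p=T[:3,:3].T@(np.array(P)-T[:3,3]);p=K@[p[0],-p[1],-p[2]];return p[:2]/p[2]
def crop(im,u,v,w,h):
    c=im[v:v+h,u:u+w];c=cv2.resize(c,(400,300),interpolation=cv2.INTER_CUBIC)
    return np.clip(c.astype(float)*1.6,0,255).astype(np.uint8)
E
python3 - <<'E'
import cv2,numpy as np
from h import *
s=cv2.imread("pics/scene0.png");t=cv2.imread("pics/top0.png")
cv2.imwrite("pics/c1.png",np.vstack([np.hstack([crop(s,190,240,100,75),crop(t,380,205,100,75)]),np.hstack([crop(s,380,210,160,120),crop(t,160,135,160,120)])]))
E
```

```text
(no output)
```

View pics/c1.png

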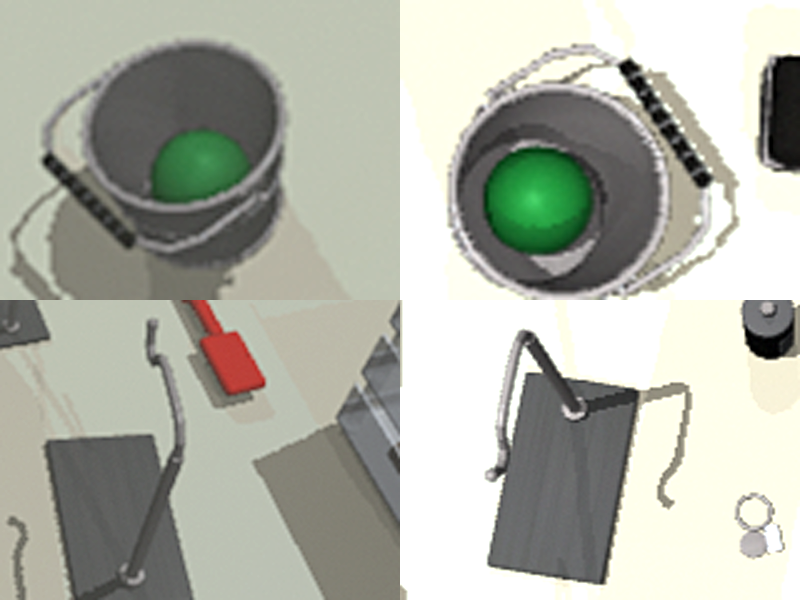

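Run:
```python
from h import *
A=tri((201.25,279.5),(456.5,251));B=tri((222.75,300.75),(436.75,221.25));print("sleeve",A,B,np.linalg.norm(A[0]-B[0]))
print("rim",tri((236.9,271.8),(420,252.5)),plane("top",420,252.5,95),plane("top",417.5,252,5))
# rim left/right edges in top and scene
for p in[(393,252),(447,252),(420,226),(420,279)]:print(plane("top",*p,95)[:2].round(1),end=' ')
print()
print("scene rim");
for p in[(212.5,272),(262,272),(237,250),(236,293)]:print(plane("scene",*p,95)[:2].round(1),end=' ')
print()
f=[plane("top",*p,10)[:2] for p in[(210.8,164.6),(254.8,171.4),(242,248.6),(195.2,241.8)]]
print("foot",np.round(f,1).tolist(),[np.linalg.norm(f[i]-f[(i+1)%4]).round(1) for i in range(4)],np.mean(f,0))
print("foot scene",[plane("scene",*p,10)[:2].round(1).tolist() for p in[(398.8,266),(441.2,264.4)]])
P=plane("top",229.6,179,12);P2=plane("scene",432.4,320.4,12);print("post",P,P2)
print("tip",tri((440.8,219.2),(196.8,205)),plane("top",196.8,205,243),plane("scene",440.8,219.2,243))
print("postTop",tri((451,273.5),(209.5,148.5)))
print("case",[plane("top",*p,z)[:2].round(0).tolist() for p,z in[((471,220),38),((470,246),38),((470,246),0),((542,252),38),((439,157),20)]])
```

```text
sleeve (array([ 510.3, -322.7,   91. ]), 1.2) (array([ 576.4, -282.6,   88.9]), 1.7) 77.34099818336968
rim (array([ 508.6, -242.2,   90.8]), 3.1) [ 507.8363187  -242.92578524   95.        ] [ 520.15121645 -254.6467627     5.        ]
[ 509.8 -185.3] [ 508.  -300.6] [ 565.4 -245.5] [ 451.2 -240.4] 
scene rim
[ 498.6 -295.5] [ 526.4 -183.9] [ 450.2 -231.9] [ 567.6 -249.8] 
foot [[736.1, 227.3], [717.7, 122.7], [533.7, 151.4], [551.2, 260.2]] [np.float64(106.2), np.float64(186.2), np.float64(110.2), np.float64(187.7)] [634.65385356 190.41573221]
foot scene [[536.3, 155.4], [557.6, 261.0]]
post [699.52619472 181.84428674  12.        ] [701.08517637 181.4456818   12.        ]
tip (array([585.9, 201. , 243.9]), 1.1) [585.94657563 200.70523006 243.        ] [585.32148965 202.05001865 243.        ]
postTop (array([703.5, 182.6, 220. ]), 2.9)
case [[587.0, -373.0], [528.0, -367.0], [533.0, -378.0], [512.0, -528.0], [743.0, -312.0]]
```

Measurements agree: sleeve 77 mm long (80 given), foot 187x108 (190x110), post to tip 116 (117 given). The choices are the pail at (508,-242), the bail folded toward (0.51,-0.86), and the larger stand with its seat near (602,198). I'll push the bail up with shut fingers tilted 45°.

```bash
cat >> h.py <<'E'
from scipy.spatial.transform import Rotation as Ro
n=np.array([.51,-.86,0]);n/=np.linalg.norm(n);s=np.array([-n[1],n[0],0]);Z=np.array([0,0,1.])
S=np.array([543.5,-302.6,90.]);P=np.array([508.2,-242.3,0])
def RR(z,y):
    z=z/np.linalg.norm(z);y=y/np.linalg.norm(y);return np.c_[np.cross(y,z),y,z]
TILT=RR(-n-Z,s)
def go(pos,R):
    o=get_obs();R0=Ro.from_rotvec(o["orientation"])
    print("tr",R0.inv().apply(np.array(pos)-o["ee_pos"]).round(1).tolist(),"rot",(R0.inv()*Ro.from_matrix(R)).as_rotvec().round(4).tolist())
E
python3 - <<'E'
from h import *
go([590,-380,230],TILT)
E
```

```text
tr [459.5, -94.1, -7.9] rot [0.7096, 0.5504, -1.7156]
```

```bash
python3 -m jog '{"delta_rot":[[0.053,0.041,-0.13],[0.106,0.082,-0.26],[0.16,0.123,-0.39],[0.21,0.165,-0.52],[0.265,0.206,-0.64]],"translation":[[35,-7,-1],[70,-14,-1],[105,-21,-2],[140,-29,-2],[172,-35,-3]],"hand":[-1,-1,-1,-1,-1]}'
python3 - <<'E'
from h import *
go([590,-380,230],TILT)
E
```

```text
t: 0.6
ee_pos: [331.8, -516.8, 225.5]
orientation: [-2.537, -1.282, -0.237]
ft_force: [0.5, -0.4, 1.1]
width: 51.6
tr [257.7, 130.5, 44.7] rot [0.4434, 0.3434, -1.0702]
```

```bash
python3 -m jog '{"delta_rot":[[0.055,0.042,-0.13],[0.11,0.084,-0.26],[0.16,0.126,-0.39],[0.215,0.168,-0.52],[0.27,0.21,-0.65]],"translation":[[32,16,6],[64,32,11],[96,48,17],[128,65,22],[160,81,28]],"hand":[-1,-1,-1,-1,-1]}'
python3 - <<'E'
from h import *
go([590,-380,230],TILT)
E
```

```text
t: 1.1
ee_pos: [492.5, -433.1, 227.5]
orientation: [-1.759, -1.861, -0.415]
ft_force: [0.2, -0.4, -0.1]
width: 11.3
tr [44.8, 101.0, 11.2] rot [0.1742, 0.1334, -0.4204]
```

```bash
python3 -m jog '{"delta_rot":[[0.05,0.04,-0.12],[0.1,0.08,-0.24],[0.15,0.115,-0.36],[0.174,0.133,-0.42],[0.174,0.133,-0.42]],"translation":[[15,30,4],[30,60,8],[42,92,11],[45,101,11],[45,101,11]],"hand":[-1,-1,-1,-1,-1]}'
python3 - <<'E'
from h import *
print(get_obs()["qpos"].round(2))
go(S+47*n+22*Z,TILT)
E
```

```text
t: 1.6
ee_pos: [591.0, -378.9, 228.2]
orientation: [-1.197, -2.096, -0.492]
ft_force: [-0.8, -0.5, -0.2]
width: 0.2
[-0.69  0.94  0.89  0.27  2.05 -1.19]
tr [-51.8, -1.7, 112.5] rot [-0.001, 0.0004, -0.0027]
```

```bash
python3 -m jog '{"delta_rot":[[0,0,-0.003],[0,0,-0.003],[0,0,-0.003],[0,0,-0.003]],"translation":[[-18,0,38],[-36,-1,76],[-52,-2,112],[-52,-2,112]],"hand":[-1,-1,-1,-1]}'
python3 - <<'E'
from h import *
im=optics.get_image("top");im2=optics.get_image("scene")
cv2.imwrite("pics/c2.png",np.hstack([crop(im2[:,:,::-1],160,230,120,90),crop(im[:,:,::-1],390,195,120,90)]))
go(S+4.6*n-20*Z,TILT)
E
```

```text
t: 2.0
ee_pos: [561.9, -343.6, 109.7]
orientation: [-1.199, -2.086, -0.495]
ft_force: [-0.4, -1.0, -0.1]
width: 0.5
tr [-0.4, 3.3, 63.3] rot [0.0028, 0.0019, -0.0042]
```

View pics/c2.png

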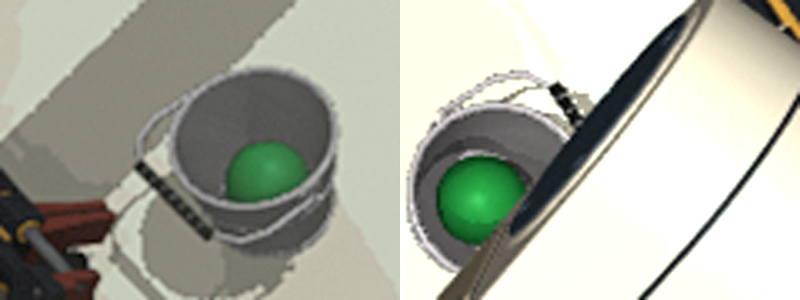

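The scene view shows the red fingertips at panel (110,225), aimed at the sleeve between (140,165) and (210,238). The arm blocks the top view. Sliding in under the sleeve.

```bash
python3 -m jog '{"delta_rot":[[0,0,0],[0,0,0],[0,0,0],[0,0,0],[0,0,0]],"translation":[[0,1,20],[0,2,40],[0,2,54],[0,2,62],[0,2,62]],"hand":[-1,-1,-1,-1,-1]}'
python3 - <<'E'
from h import *
im2=optics.get_image("scene")
cv2.imwrite("pics/c3.png",crop(im2[:,:,::-1],160,230,120,90))
go(S+4.6*n-20*Z,TILT);print(get_obs()["ft_force"])
E
```

```text
t: 2.6
ee_pos: [545.7, -307.1, 70.9]
orientation: [-1.199, -2.098, -0.495]
ft_force: [-0.1, -0.4, -0.1]
width: 0.3
tr [-0.2, 0.3, 1.5] rot [0.0024, 0.0037, -0.0021]
[ 0.57586557 -0.00159627  0.28242785]
```

View pics/c3.png

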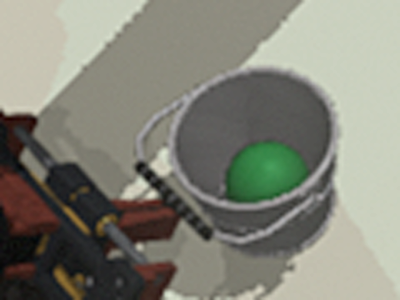

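The fingertip is at panel (175,218), under the sleeve, with no contact force. Next come the arc waypoints.

Run:
```python
from h import *
o=get_obs();R0=Ro.from_rotvec(o["orientation"])
for th in np.linspace(.05,1.57,16):
    T=P+86*Z+70*(np.cos(th)*n+np.sin(th)*Z)+4.6*n-15.5*Z
    print(round(th,2),R0.inv().apply(T-o["ee_pos"]).round(0).tolist())
```

```text
0.05 [3.0, 1.0, -1.0]
0.15 [8.0, 1.0, -6.0]
0.25 [14.0, 1.0, -10.0]
0.35 [20.0, 1.0, -13.0]
0.46 [27.0, 1.0, -16.0]
0.56 [34.0, 1.0, -18.0]
0.66 [41.0, 1.0, -19.0]
0.76 [48.0, 1.0, -20.0]
0.86 [55.0, 1.0, -19.0]
0.96 [62.0, 1.0, -19.0]
1.06 [69.0, 1.0, -17.0]
1.16 [75.0, 1.0, -15.0]
1.27 [82.0, 1.0, -12.0]
1.37 [88.0, 1.0, -8.0]
1.47 [94.0, 1.0, -4.0]
1.57 [99.0, 0.0, 1.0]
```

```bash
python3 -m jog '{"delta_rot":[[0,0,0],[0,0,0],[0,0,0],[0,0,0],[0,0,0]],"translation":[[3,1,-1],[8,1,-6],[14,1,-10],[20,1,-13],[27,1,-16]],"hand":[-1,-1,-1,-1,-1]}'
python3 - <<'E'
from h import *
im2=optics.get_image("scene")
cv2.imwrite("pics/c4.png",crop(im2[:,:,::-1],160,220,120,90))
print(get_obs()["ft_force"])
E
```

```text
t: 3.15
ee_pos: [542.7, -299.9, 101.7]
orientation: [-1.2, -2.099, -0.495]
ft_force: [0.3, -0.8, 0.4]
width: 0.2
[ 1.93422461 -0.87445545  0.60734747]
```

View pics/c4.png

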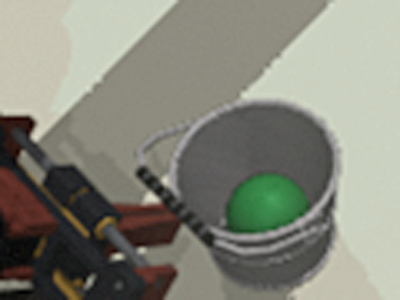

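The sleeve has risen, now at panel (140,170) to (212,240), and the pail hasn't moved. I'll continue the arc.

```bash
python3 -m jog '{"delta_rot":[[0,0,0],[0,0,0],[0,0,0],[0,0,0],[0,0,0]],"translation":[[7,0,-2],[14,0,-3],[21,0,-4],[28,0,-3],[35,0,-3]],"hand":[-1,-1,-1,-1,-1]}'; python3 -m jog '{"delta_rot":[[0,0,0],[0,0,0],[0,0,0],[0,0,0],[0,0,0]],"translation":[[7,0,2],[13,0,4],[20,0,7],[26,0,11],[30,0,14]],"hand":[-1,-1,-1,-1,-1]}';  python3 - <<'E'
from h import *
im2=optics.get_image("scene");im=optics.get_image("top")
cv2.imwrite("pics/c5.png",np.hstack([crop(im2[:,:,::-1],160,200,120,90),crop(im[:,:,::-1],380,205,120,90)]))
print(get_obs()["ft_force"])
E
```

```text
t: 3.7
ee_pos: [530.6, -279.6, 127.9]
orientation: [-1.199, -2.097, -0.495]
ft_force: [1.0, 0.7, -0.1]
width: 0.7
t: 4.2
ee_pos: [514.8, -252.7, 139.0]
orientation: [-1.199, -2.098, -0.495]
ft_force: [0.3, -0.5, 0.2]
width: 0.6
[ 0.98217196 -0.25516951 -1.2043663 ]
```

View pics/c5.png

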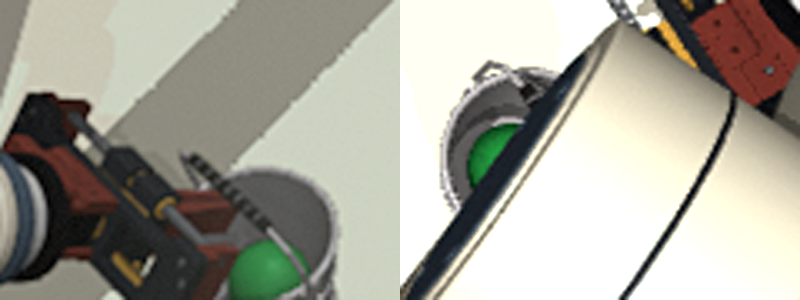

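The bail looks almost upright, with the sleeve at panel (193,160) to (268,225) in the scene view. Checking its angle.

Run:
```python
from h import *
m=np.array([(217.9+240.4)/2,(248+267.5)/2])
for th in(1.1,1.2,1.3,1.4,1.5,1.6,1.7):
    print(th,proj("scene",P+86*Z+70*(np.cos(th)*n+np.sin(th)*Z)).round(1),m)
```

```text
1.1 [220.6 266.1] [229.15 257.75]
1.2 [222.7 263.7] [229.15 257.75]
1.3 [224.9 261.4] [229.15 257.75]
1.4 [227.3 259.2] [229.15 257.75]
1.5 [229.7 257.1] [229.15 257.75]
1.6 [232.2 255.3] [229.15 257.75]
1.7 [234.7 253.6] [229.15 257.75]
```

The bail angle is about 1.47 rad, within 1.2–1.94. I'll back the tool out and turn it for a grasp from above.

```bash
python3 -m jog '{"delta_rot":[[0,0,0],[0,0,0],[0,0,0],[0,0,0],[0,0,0]],"translation":[[-6,0,-2],[-6,0,-30],[-6,0,-75],[-6,0,-120],[-6,0,-150]],"hand":[-1,-1,-1,-1,-1]}'
python3 - <<'E'
from h import *
DOWN=RR(-Z,n)
go(P+7*n+24*s+240*Z,DOWN)
E
```

```text
t: 4.8
ee_pos: [572.3, -350.5, 242.9]
orientation: [-1.201, -2.1, -0.495]
ft_force: [0.0, 0.1, -0.2]
width: 0.4
tr [82.4, 23.7, 85.7] rot [-0.6078, -0.6112, 1.4802]
```

```bash
python3 -m jog '{"delta_rot":[[-0.05,-0.05,0.12],[-0.1,-0.1,0.245],[-0.15,-0.15,0.367],[-0.2,-0.2,0.49],[-0.25,-0.25,0.61]],"translation":[[7,1,3],[14,2,6],[21,4,9],[28,6,12],[35,8,15]],"hand":[0,0,0.3,0.3,0.3]}'
python3 - <<'E'
from h import *
DOWN=RR(-Z,n)
go(P+7*n+24*s+240*Z,DOWN)
E
```

```text
t: 5.3
ee_pos: [559.9, -314.3, 254.7]
orientation: [-2.045, -1.754, -0.334]
ft_force: [0.1, 0.2, 0.1]
width: 36.9
tr [57.4, -33.5, 51.7] rot [-0.3599, -0.3591, 0.8641]
```

```bash
python3 -m jog '{"delta_rot":[[-0.05,-0.05,0.12],[-0.1,-0.1,0.245],[-0.15,-0.15,0.367],[-0.2,-0.2,0.49],[-0.25,-0.25,0.61]],"translation":[[8,-4,7],[16,-9,14],[24,-14,21],[32,-19,28],[40,-23,36]],"hand":[0.3,0.3,0.3,0.3,0.3]}'
python3 - <<'E'
from h import *
DOWN=RR(-Z,n)
go(P+7*n+24*s+240*Z,DOWN)
E
```

```text
t: 5.8
ee_pos: [540.8, -259.6, 245.1]
orientation: [-2.774, -1.157, -0.112]
ft_force: [0.7, -0.2, -0.6]
width: 57.5
tr [10.0, -21.9, 8.4] rot [-0.11, -0.1076, 0.2549]
```

```bash
python3 -m jog '{"delta_rot":[[-0.055,-0.053,0.125],[-0.11,-0.108,0.255],[-0.11,-0.108,0.255],[-0.11,-0.108,0.255]],"translation":[[5,-11,4],[10,-22,8],[10,-22,8],[10,-22,8]],"hand":[0.1,0.1,0.1,0.1]}'
python3 - <<'E'
from h import *
im2=optics.get_image("scene");im=optics.get_image("top")
cv2.imwrite("pics/c6.png",np.hstack([crop(im2[:,:,::-1],180,190,120,90),crop(im[:,:,::-1],370,195,120,90)]))
DOWN=RR(-Z,n)
print(get_obs()["ee_pos"],get_obs()["qpos"].round(2));go(P+7*n+24*s+137*Z,DOWN)
E
```

```text
t: 6.2
ee_pos: [532.8, -235.6, 240.5]
orientation: [-3.022, -0.846, -0.001]
ft_force: [-0.3, 0.1, 0.3]
width: 48.6
[ 532.73778633 -236.6643692   240.35811039] [-0.44  0.34  1.71  0.    1.09  0.59]
tr [-0.1, -0.4, 103.4] rot [-0.003, -0.0016, 0.0079]
```

View pics/c6.png

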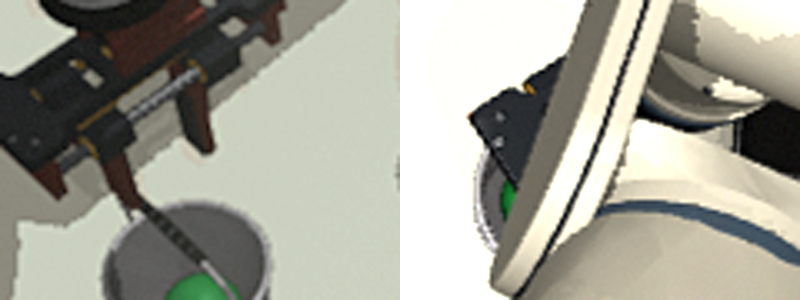

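The pail is unmoved (rim still scene x 211–262, top y 251), the bail is upright, and the jaws straddle the sleeve from above. Descending to grasp.

```bash
python3 -m jog '{"delta_rot":[[0,0,0.008],[0,0,0.008],[0,0,0.008],[0,0,0.008],[0,0,0.008]],"translation":[[0,0,30],[0,0,60],[0,0,85],[0,0,103],[0,0,103]],"hand":[0.1,0.1,0.1,0.1,0.1]}'; python3 -m jog '{"delta_rot":[[0,0,0],[0,0,0],[0,0,0],[0,0,0],[0,0,0]],"translation":[[0,0,0],[0,0,0],[0,0,0],[0,0,0],[0,0,0]],"hand":[-0.3,-0.7,-1,-1,-1]}';python3 -m jog '{"delta_rot":[[0,0,0],[0,0,0],[0,0,0]],"translation":[[0,0,0],[0,0,0],[0,0,0]],"hand":[-1,-1,-1]}'
```

```text
t: 6.8
ee_pos: [530.5, -236.0, 134.5]
orientation: [-3.024, -0.826, 0.006]
ft_force: [-0.3, -0.2, -0.2]
width: 48.1
t: 7.3
ee_pos: [532.4, -235.5, 137.9]
orientation: [-3.029, -0.827, -0.001]
ft_force: [0.4, 0.3, 0.1]
width: 11.8
t: 7.6
ee_pos: [532.4, -235.6, 137.7]
orientation: [-3.028, -0.827, -0.001]
ft_force: [-0.7, -0.3, 4.4]
width: 8.3
```

The grip closed at 8.3 mm, which matches the 9 mm soft sleeve. Lifting gently.

```bash
python3 -m jog '{"delta_rot":[[0,0,0],[0,0,0],[0,0,0],[0,0,0],[0,0,0]],"translation":[[0,0,-3],[0,0,-8],[0,0,-14],[0,0,-22],[0,0,-32]],"hand":[-1,-1,-1,-1,-1]}';python3 -m jog '{"delta_rot":[[0,0,0],[0,0,0],[0,0,0],[0,0,0],[0,0,0]],"translation":[[0,0,-12],[0,0,-24],[0,0,-34],[0,0,-40],[0,0,-40]],"hand":[-1,-1,-1,-1,-1]}'
python3 - <<'E'
from h import *
im2=optics.get_image("scene");im=optics.get_image("top")
cv2.imwrite("pics/c7.png",np.hstack([crop(im2[:,:,::-1],160,170,160,120),crop(im[:,:,::-1],370,195,120,90)]))
print(get_obs()["ft_force"],get_obs()["moment"],get_obs()["width"])
E
```

```text
t: 8.1
ee_pos: [532.0, -235.5, 169.8]
orientation: [-3.028, -0.826, 0.0]
ft_force: [-0.8, -0.4, -2.5]
width: 7.8
t: 8.6
ee_pos: [532.7, -235.9, 210.5]
orientation: [-3.029, -0.827, -0.002]
ft_force: [-0.4, -0.1, -2.7]
width: 8.0
[-0.55202333 -0.77630185 -2.85708517] [-0.03953146 -0.02028198  0.03732259] 8.26380295403857
```

View pics/c7.png

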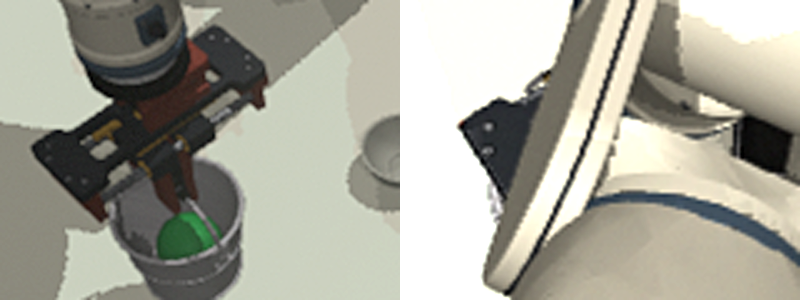

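The pail is off the console, level, with the ball visible inside and about 2.7 N of load. Working out the carry.

```bash
cat >> h.py <<'E'
u=np.array([.985,-.171,0]);u/=np.linalg.norm(u);v=np.array([-u[1],u[0],0])
SEAT=np.array([602.3,198.4,225.]);HK=RR(-Z,u)
E
python3 - <<'E'
from h import *
print("small foot",[plane("top",*p,8)[:2].round(0).tolist() for p in((218,365),(254,303))],plane("top",265,305,150).round(0))
W=SEAT-110*u+24.2*v;W[2]=249
go(W,HK);print(W)
E
```

```text
small foot [[272.0, 203.0], [408.0, 123.0]] [400.  82. 150.]
tr [213.0, -427.9, -38.5] rot [-0.0024, -0.0018, -0.8659]
[498.0603643  241.05839131 249.        ]
```

```bash
python3 -m jog '{"delta_rot":[[0,0,0],[0,0,0],[0,0,0],[0,0,0],[0,0,0]],"translation":[[2,-4,-10],[8,-16,-20],[17,-34,-30],[28,-56,-38],[39,-78,-38]],"hand":[-1,-1,-1,-1,-1]}'
python3 -m jog '{"delta_rot":[[0,0,0],[0,0,0],[0,0,0],[0,0,0],[0,0,0]],"translation":[[12,-24,0],[24,-48,0],[36,-72,0],[48,-96,0],[60,-120,0]],"hand":[-1,-1,-1,-1,-1]}'
python3 -m jog '{"delta_rot":[[0,0,0],[0,0,0],[0,0,0],[0,0,0],[0,0,0]],"translation":[[12,-24,0],[24,-48,0],[36,-72,0],[48,-96,0],[60,-120,0]],"hand":[-1,-1,-1,-1,-1]}'
python3 -m jog '{"delta_rot":[[0,0,0],[0,0,0],[0,0,0],[0,0,0],[0,0,0]],"translation":[[12,-24,0],[23,-47,0],[34,-68,0],[42,-84,0],[48,-96,0]],"hand":[-1,-1,-1,-1,-1]}'
python3 - <<'E'
from h import *
W=SEAT-110*u+24.2*v;W[2]=249
go(W,HK)
E
```

```text
t: 9.2
ee_pos: [526.7, -147.4, 249.4]
orientation: [-3.029, -0.827, -0.004]
ft_force: [0.4, -0.2, -2.9]
width: 8.0
t: 9.7
ee_pos: [516.4, -13.0, 248.7]
orientation: [-3.028, -0.827, -0.001]
ft_force: [0.7, 0.1, -2.9]
width: 8.3
t: 10.2
ee_pos: [506.9, 120.8, 249.0]
orientation: [-3.028, -0.827, -0.001]
ft_force: [0.2, -1.2, -1.6]
width: 8.0
t: 10.7
ee_pos: [499.4, 227.8, 249.2]
orientation: [-3.027, -0.829, -0.001]
ft_force: [-0.8, -0.3, -2.4]
width: 8.1
tr [5.6, -12.1, 0.2] rot [-0.0021, -0.0024, -0.8646]
```

```bash
python3 -m jog '{"delta_rot":[[0,0,-0.05],[0,0,-0.13],[0,0,-0.22],[0,0,-0.31],[0,0,-0.4]],"translation":[[2,-4,0],[4,-8,0],[6,-12,0],[6,-12,0],[6,-12,0]],"hand":[-1,-1,-1,-1,-1]}'
python3 -m jog '{"delta_rot":[[0,0,-0.09],[0,0,-0.18],[0,0,-0.27],[0,0,-0.35],[0,0,-0.41]],"translation":[[0,0,0],[0,0,0],[0,0,0],[0,0,0],[0,0,0]],"hand":[-1,-1,-1,-1,-1]}'
python3 -m jog '{"delta_rot":[[0,0,-0.04],[0,0,-0.055],[0,0,-0.055],[0,0,-0.055],[0,0,-0.055]],"translation":[[0,0,0],[0,0,0],[0,0,0],[0,0,0],[0,0,0]],"hand":[-1,-1,-1,-1,-1]}'
python3 - <<'E'
from h import *
im2=optics.get_image("scene");im=optics.get_image("top")
cv2.imwrite("pics/c8.png",np.hstack([crop(im2[:,:,::-1],340,140,160,120),crop(im[:,:,::-1],130,135,160,120)]))
W=SEAT-110*u+24.2*v;W[2]=249
go(W,HK);print(get_obs()["ft_force"])
E
```

```text
t: 11.2
ee_pos: [498.8, 239.8, 249.0]
orientation: [-2.801, -1.417, -0.001]
ft_force: [-0.4, 0.8, -2.2]
width: 8.1
t: 11.7
ee_pos: [498.8, 239.6, 249.0]
orientation: [-2.455, -1.957, -0.002]
ft_force: [-0.8, -0.2, -1.6]
width: 7.9
t: 12.2
ee_pos: [499.1, 239.4, 248.6]
orientation: [-2.403, -2.019, -0.002]
ft_force: [-0.0, 0.2, -3.2]
width: 8.3
tr [1.4, -1.4, -0.4] rot [-0.0012, -0.0025, -0.0013]
[-0.53668579 -0.83962748 -2.60914988]
```

View pics/c8.png

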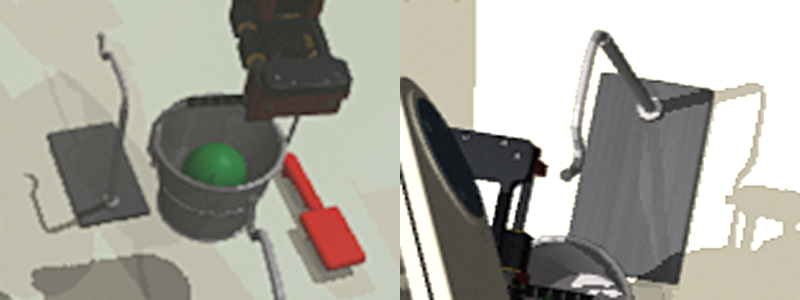

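Scene view: pail level with the ball inside, sleeve's free end at panel (187,100) → px (414.8,180). The hook shows below right at panel (255,235), and its tip is hidden against the grey pail. Comparing with the predicted sleeve end.

Run:
```python
from h import *
o=get_obs()["ee_pos"]+np.array([0,0,18.])
for k in(24.2,44.2,64.2):print(k,proj("scene",o-k*v).round(1))
print("tip/seat",proj("scene",SEAT-17*u+18*Z),proj("top",SEAT-17*u+18*Z), proj("scene",SEAT))
```

```text
24.2 [433.1 179.6]
44.2 [423.9 180.1]
64.2 [414.7 180.6]
tip/seat [440.50673567 219.35036778] [196.47501188 205.21111002] [440.57665583 231.03842518]
```

The prediction matches within 1 px. Moving forward over the crook.

```bash
python3 -m jog '{"delta_rot":[[0,0,0],[0,0,0],[0,0,0],[0,0,0],[0,0,0]],"translation":[[0,2,0],[1,6,0],[1,12,0],[1,20,0],[1,29,0]],"hand":[-1,-1,-1,-1,-1]}'
python3 -m jog '{"delta_rot":[[0,0,0],[0,0,0],[0,0,0],[0,0,0],[0,0,0]],"translation":[[0,10,0],[0,20,0],[0,30,0],[0,40,0],[0,49,0]],"hand":[-1,-1,-1,-1,-1]}'
python3 -m jog '{"delta_rot":[[0,0,0],[0,0,0],[0,0,0],[0,0,0],[0,0,0]],"translation":[[0,9,0],[0,17,0],[0,23,0],[0,28,0],[0,31,0]],"hand":[-1,-1,-1,-1,-1]}'
python3 -m jog '{"delta_rot":[[0,0,0],[0,0,0],[0,0,0],[0,0,0],[0,0,0]],"translation":[[0,0,0],[0,0,0],[0,0,0],[0,0,0],[0,0,0]],"hand":[-1,-1,-1,-1,-1]}'
python3 - <<'E'
from h import *
im2=optics.get_image("scene");im=optics.get_image("top")
cv2.imwrite("pics/c9.png",np.hstack([crop(im2[:,:,::-1],380,160,120,90),crop(im[:,:,::-1],150,145,120,90)]))
W=SEAT+24.2*v;W[2]=249
go(W,HK);print(get_obs()["ft_force"],get_obs()["width"])
o=get_obs()["ee_pos"]+np.array([0,0,18.])
for k in(0,24.2,44.2,64.2):print(k,proj("scene",o-k*v).round(1),proj("top",o-k*v).round(1))
E
```

```text
t: 12.8
ee_pos: [528.7, 235.3, 248.5]
orientation: [-2.403, -2.02, -0.002]
ft_force: [0.1, -0.1, -2.8]
width: 8.1
t: 13.3
ee_pos: [577.1, 226.7, 248.4]
orientation: [-2.403, -2.02, -0.002]
ft_force: [-0.9, 0.6, -2.8]
width: 8.0
t: 13.8
ee_pos: [607.1, 221.6, 248.4]
orientation: [-2.403, -2.02, -0.002]
ft_force: [-0.3, 0.8, -2.2]
width: 8.3
t: 14.3
ee_pos: [606.6, 221.7, 248.5]
orientation: [-2.403, -2.02, -0.002]
ft_force: [-0.7, 1.1, -1.5]
width: 8.4
tr [0.5, -0.3, -0.5] rot [-0.0011, -0.0025, -0.0008]
[ 0.44774385 -0.17897592 -1.99625929] 8.29238305146451
0 [456. 218.] [182.6 191.4]
24.2 [444.2 218.7] [195.5 193.4]
44.2 [434.4 219.3] [206.1 195.1]
64.2 [424.6 219.8] [216.8 196.7]
```

View pics/c9.png

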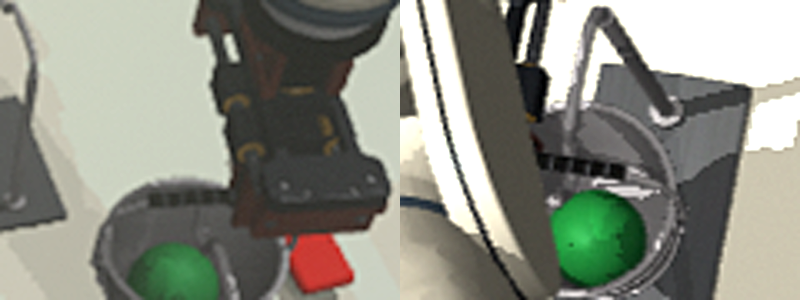

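The top view shows the sleeve at panel y≈165, lying between the hook's tip (553,200) and its neck (570,140), directly over the crook. Lowering.

```bash
python3 -m jog '{"delta_rot":[[0,0,0],[0,0,0],[0,0,0],[0,0,0],[0,0,0]],"translation":[[0,0,5],[0,0,11],[0,0,17],[0,0,22],[0,0,26]],"hand":[-1,-1,-1,-1,-1]}'
python3 -m jog '{"delta_rot":[[0,0,0],[0,0,0],[0,0,0],[0,0,0],[0,0,0]],"translation":[[0,0,1],[0,0,2],[0,0,3],[0,0,4],[0,0,4]],"hand":[-1,-1,-1,-1,-1]}'
python3 -m jog '{"delta_rot":[[0,0,0],[0,0,0],[0,0,0],[0,0,0],[0,0,0]],"translation":[[0,0,1],[0,0,2],[0,0,3],[0,0,4],[0,0,4]],"hand":[-1,-1,-1,-1,-1]}'
```

```text
t: 14.9
ee_pos: [606.5, 221.6, 221.6]
orientation: [-2.403, -2.02, -0.001]
ft_force: [-0.5, -0.3, -2.1]
width: 8.1
t: 15.4
ee_pos: [606.7, 221.7, 218.4]
orientation: [-2.403, -2.02, -0.002]
ft_force: [0.3, 0.5, -2.3]
width: 8.3
t: 15.9
ee_pos: [606.6, 221.7, 214.2]
orientation: [-2.403, -2.02, -0.001]
ft_force: [-0.5, 0.4, -2.8]
width: 8.3
```

```bash
for i in 1 2 3; do python3 -m jog '{"delta_rot":[[0,0,0],[0,0,0],[0,0,0]],"translation":[[0,0,0.5],[0,0,1],[0,0,1]],"hand":[-1,-1,-1]}' | egrep 'ee_pos|force'; done
```

```text
ee_pos: [606.7, 221.7, 213.4]
ft_force: [-0.3, 0.4, -2.1]
ee_pos: [606.8, 221.8, 212.5]
ft_force: [-0.0, -0.6, -1.3]
ee_pos: [606.9, 221.8, 212.0]
ft_force: [-1.6, 0.4, 2.3]
```

The wrist load went from -2.5 to +2.3 N at a sleeve height of about 230 mm, so the hook carries around 5 N. Holding and averaging the force.

```bash
for i in 1 2 3; do python3 -m jog '{"delta_rot":[[0,0,0],[0,0,0]],"translation":[[0,0,0],[0,0,0]],"hand":[-1,-1]}' | egrep 'ee_pos|force'; done
python3 - <<'E'
from h import *
im2=optics.get_image("scene");im=optics.get_image("top")
cv2.imwrite("pics/c10.png",np.hstack([crop(im2[:,:,::-1],380,160,120,90),crop(im[:,:,::-1],150,145,120,90)]))
o=get_obs();R0=Ro.from_rotvec(o["orientation"]);print((SEAT-(o["ee_pos"]-24.2*v)).round(1))
E
```

```text
ee_pos: [606.9, 221.8, 211.8]
ft_force: [-0.5, -0.7, 3.1]
ee_pos: [606.9, 221.8, 211.8]
ft_force: [-0.0, -0.1, 3.7]
ee_pos: [606.9, 221.8, 211.7]
ft_force: [-1.1, 0.6, 5.0]
[-0.5  0.4 13.3]
```

View pics/c10.png

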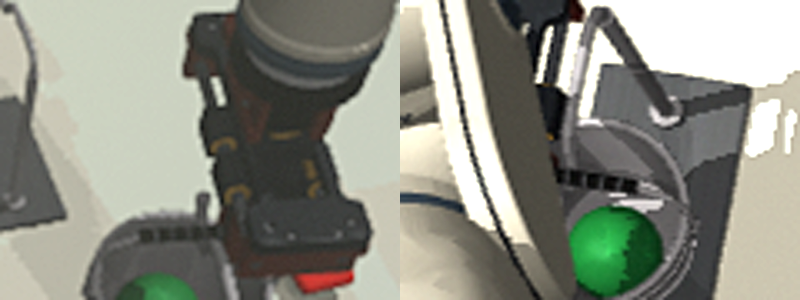

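The hook tip stands above the sleeve at scene panel (203,205), so the sleeve is in the crook, and the hook has the load at about 7 N. Releasing gradually.

```bash
python3 -m jog '{"delta_rot":[[0,0,0],[0,0,0],[0,0,0],[0,0,0],[0,0,0]],"translation":[[0,0,0],[0,0,0],[0,0,0],[0,0,0],[0,0,0]],"hand":[-0.75,-0.7,-0.6,-0.4,-0.2]}'
python3 -m jog '{"delta_rot":[[0,0,0],[0,0,0],[0,0,0],[0,0,0],[0,0,0]],"translation":[[0,0,0],[0,0,0],[0,0,0],[0,0,0],[0,0,0]],"hand":[0,0,0,0,0]}'
python3 -m jog '{"delta_rot":[[0,0,0],[0,0,0],[0,0,0],[0,0,0],[0,0,0]],"translation":[[0,0,-10],[0,0,-25],[0,0,-50],[0,0,-85],[0,0,-120]],"hand":[0,0,0,0,0]}'
```

```text
t: 18.0
ee_pos: [606.6, 221.7, 211.2]
orientation: [-2.403, -2.02, -0.001]
ft_force: [0.4, -0.4, 0.3]
width: 30.5
t: 18.5
ee_pos: [606.7, 221.7, 211.4]
orientation: [-2.403, -2.02, -0.002]
ft_force: [-0.4, 1.2, 0.8]
width: 44.0
t: 19.0
ee_pos: [606.7, 221.4, 334.0]
orientation: [-2.403, -2.02, -0.003]
ft_force: [0.4, -0.1, 0.2]
width: 44.1
```

```bash
python3 -m jog '{"delta_rot":[[0,0,0],[0,0,0],[0,0,0],[0,0,0],[0,0,0]],"translation":[[0,-30,-30],[0,-70,-60],[0,-110,-70],[0,-150,-70],[0,-190,-70]],"hand":[0,0,0,0,0]}' | head -2
for i in 1 2 3; do python3 -m jog '{"delta_rot":[[0,0,0],[0,0,0],[0,0,0],[0,0,0],[0,0,0]],"translation":[[0,0,0],[0,0,0],[0,0,0],[0,0,0],[0,0,0]],"hand":[0,0,0,0,0]}' | egrep 't:|force'; done
python3 - <<'E'
from h import *
a=[optics.get_image("scene") for _ in range(5)];im=optics.get_image("top")
cv2.imwrite("pics/c11.png",np.hstack([crop(a[-1][:,:,::-1],380,190,120,90),crop(im[:,:,::-1],150,145,160,120)]))
for b in a[1:]:
    d=np.abs(b.astype(int)-a[0]).max(2)[190:320,380:500];print((d>25).sum(),end=' ')
for k in(-1,0,1):print(proj("scene",SEAT+4.5*Z+40*k*v).round(1),proj("top",SEAT+4.5*Z+40*k*v).round(1))
E
```

```text
t: 19.5
ee_pos: [418.3, 254.0, 403.8]
t: 20.0
ft_force: [0.8, -0.9, 0.9]
t: 20.5
ft_force: [0.3, 0.3, 0.2]
t: 21.0
ft_force: [0.3, -0.7, -1.3]
0 0 0 3 [422.  230.9] [220.5 201.3]
[441.  229.7] [199.9 198.1]
[459.9 228.6] [179.4 195. ]
```

The picture limit is reached, so the last check is numeric: sleeve dark mask, ball blob, and stillness over a longer interval.

```bash
python3 -m jog '{"delta_rot":[[0,0,0],[0,0,0],[0,0,0],[0,0,0],[0,0,0]],"translation":[[0,0,0],[0,0,0],[0,0,0],[0,0,0],[0,0,0]],"hand":[0,0,0,0,0]}' | egrep 't:|force'
python3 - <<'E'
from h import *
old=cv2.imread("pics/c11.png")
A={k:optics.get_image(k) for k in("scene","top")}
print("change vs c11",(np.abs(crop(A["scene"][:,:,::-1],380,190,120,90).astype(int)-old[:,:400]).max(2)>40).sum())
c={}
for k,im in A.items():
    r,g,b=[im[:,:,i].astype(int) for i in range(3)]
    q=proj(k,SEAT-Z*60);Y,X=np.mgrid[:480,:640];near=np.hypot(X-q[0],Y-q[1])<60
    m=near&(g>r+30)&(g>b+20);c[k]=(X[m].mean(),Y[m].mean());print(k,"ball",m.sum(),np.round(c[k],1))
    p=proj(k,SEAT+4.5*Z);d=np.array(proj(k,SEAT+4.5*Z+v*40))-p;L=np.linalg.norm(d);d/=L;nn=np.array([-d[1],d[0]])
    t=(X-p[0])*d[0]+(Y-p[1])*d[1];w=(X-p[0])*nn[0]+(Y-p[1])*nn[1]
    mk=(abs(t)<32)&(abs(w)<8)&(im.max(2)<38)
    print("sleeve px along",np.percentile(t[mk],[2,98]).round(1),"half-length exp",L.round(1),"across mean",w[mk].mean().round(1),mk.sum())
print("ball xyz",tri(c["scene"],c["top"]),"expect near",SEAT-[0,0,120.5])
E
```

```text
t: 21.8
ft_force: [-0.1, -0.6, -0.3]
change vs c11 0
scene ball 237 [432.4 254.5]
sleeve px along [-18.9  18.1] half-length exp 19.0 across mean -0.5 73
top ball 563 [212.1 216.1]
sleeve px along [-24.3  20.3] half-length exp 20.7 across mean 0.1 364
ball xyz (array([589.9, 201.2, 119.7]), 6.0) expect near [602.3 198.4 104.5]
```

```bash
python3 -c "
from workcell import ctrl
print(ctrl.close_job())"
```

```text
the job is handed in; nothing more can be done
None
```

The pail is hanging on the larger leash stand with the ball inside, and the job was handed in just after t = 21.8 s. I swung the bail up to about 1.47 rad with shut fingertips tilted 45°, without moving the pail. I then gripped the sleeve 24 mm off its middle from above, carried it level and lowered it into the crook. I let go once the wrist load had gone from about -2.5 N to +5 N, meaning the hook carried the weight.

**Last checks:**
- **Sleeve:** it lies within about 1 px of the predicted seat position in both views, and its ends come out where the 80 mm length puts them. The exception is one end in the top view, which read about 4 px long because of other dark pixels.
- **Stillness:** no pixels in the scene-view crop of the pail changed noticeably over about 0.6 s. The wrist force was near zero, with the gripper clear of the stand.
- **Ball:** it is inside the pail, but the two views disagreed by 6 mm and put it about 15 mm above the expected height. The ball is partly hidden in both views, which would bias the reading.
- **Not checked:** I had used the 12 pictures, so the final state was checked only by numbers and not seen. I did not measure the bystanders at the end, but nothing in the force readings suggested that the arm touched them.

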